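# Hold the drying cabinet's gate ajar

## Robot

A 6-joint arm with a two-finger parallel gripper is mounted at the origin on the work surface. World frame = base frame: x ahead of the robot, y to its left, z up, the work surface at z = 0. Lengths are in m, angles in rad, forces in N, time in s.
With the tool pointing down it reaches from about 0.325 to 1 m from the base axis. Payload 5.1 kg.
Tool frame: the origin (TCP) lies at the very end of the fingers, on their centre line; the grasp point (between the pads) lies 19 mm behind it; y points along the fingers, z is the direction in which the jaws open and shut, and the axes are right-handed (so a half turn about y gives the same grasp; the last joint's range is limited). The gripper opens to 85 mm and grips with 20 to 120 N. Pads are 22 mm wide; open, the fingers measure 114 mm over their backs; the gripper's body (76 mm by 85 mm) begins 54 mm behind the grasp point. The pads swing forward as they close: fully open they stand 13 mm farther back than shut.
Start: joints at [-0.083, 0.124, 1.65, -0, 1.367, -0.083], TCP at [0.65, -0, 0.199] pointing down, gripper open.
Joint ranges: [-2.61, 2.61], [-1.02, 2.33], [0.03, 2.71], [-1.35, 4.49], [0.32, 2.68], [-2.91, 2.91]. Speed limits (rad/s): [2.57, 2.57, 3.14, 3.14, 3.14, 3.14].

## Interface

Orientations are given as a unit quaternion [w, x, y, z].
In Python, from cell import arm, camera, camera_info, close_job, recognise, outline_of gives the robot as it stands. The module is installed in compiled form; this text tells all that it offers.
- The arm moves only by the shell command python3 -m inch 'ROWS' [FORCE]. ROWS is JSON, a list of rows, each an object of numbers: "claw": the closure, from 0 (fully open) to 1 (shut); "dx", "dy", "dz": the shift along the world's x, y, z in m; "rx", "ry", "rz": the turn, a rotation vector about the world's x, y, z in rad. In form: [{"claw": .., "dx": .., "dy": .., "dz": .., "rx": .., "ry": .., "rz": ..}, ...]. A call has exactly 8 rows; each row is the pose to reach, as a shift and turn from the pose measured when the call began; what a row does not reach only later rows make up. A row lasts 1/12 s, in which the tool goes at most 41.7 mm and 7.16 degrees, less where a joint would pass 70% of its speed; a pose out of reach is approached as far as the arm can. A call with a gripper value outside its range is refused whole. The fingers move at their own pace and stop on an object; FORCE is the grip in N (left out, the last holds). Time passes only in rows, so rows that repeat a pose let the fingers close, or fill a call up. It gives the time, the measured TCP pose, the force and the opening at its end, in the units of the state.
- arm.get_obs(): the state, without advancing time (a new reading comes with each control period).
- camera(name): name is "scene" or "side" or "wrist"; returns the picture (480x640x3 uint8, red, green, blue); there is no depth.
- camera_info(name): a dict with "camera_matrix" (3x3 intrinsics, pixels), "position" and "attitude" of the camera in the world. Camera axes: x right, y down, z forward; pixel columns grow to the right and rows downward; lengths in m; the calibration is good to about 2 mm. A picture is of the moment at which its call begins: read the wrist's pose just before it. camera_info takes no time and is no camera call; for the wrist camera it gives the pose at the moment of the call.
- close_job(): hands the job in, once; it reports no verdict.
Trained networks look in the newest picture that a camera, given by its name, has taken for a name from the list of things; names that differ only in an ending like _2 or _b are one class to them, and where a whole thing is asked for, a point or a joint stands for the part that bears it (a point fixed in the world has none). Each returns a list of dicts, best first, with "p" (0 to 1); they miss things now and then, are a little off and sometimes report something else, mostly with a low value. They report only what shows in the picture. A call takes as long as a camera call. They do not tell look-alikes from the thing itself.
- recognise(target, camera): "rect" ([left, top, right, bottom] in pixels, round what is visible of it).
- outline_of(target, camera): "pixels" (480x640 bool, what is visible of it) and "rect" ([left, top, right, bottom] in pixels, round what is visible of it).
The state is a dict: "time": time; "qpos": joint angles; "joint_velocities": joint speeds; "tau": joint torques, N m; "tcp_pos": TCP position; "ee_rot": TCP orientation; "wrist_force": force on the tool from outside, world axes, zero at the start; "torque": the same for the moment, N m; "finger_gap": finger opening in m.
Only numpy, scipy, OpenCV 4.12 (cv2) and the standard library are available. Lean on these libraries where they do the work, as an engineer would, in place of code of your own. Each camera call takes 0.05 s, during which the arm holds its last target.

## Task

Switch off the parts dryer's fan: turn the knob on the grey control box fully anticlockwise (seen from above) to its stop. Then take the brass upright handle of the gate's bolt, lift the sagging bolt over the bent-up lip of its keeper while drawing it right back, without wrenching it against the keeper, and swing the sprung gate out towards the robot to about 25 degrees. Finish still gripping the bolt handle so that the gate is held ajar, and leave everything else on the bench where it is.

Things in the scene. Friction and masses are not known exactly. Their poses are not given: they have to be found in the camera images.
- dryer: White bench-top parts-drying cabinet, fixed, 340 mm wide, 118 high, green barred gate on its -x side. Origin: centre of its underside; x to its back, y to its left, z up. In its frame the shut gate lies in the plane x = -120 mm, 18 thick, from y = 140 (vertical hinge) to y = -120 (free edge), top at z = 120. Post with keeper at y = -124 to -170. Bolt lies along y on top of the gate, axis z = 135.
- keeper: Brass keeper on the cabinet's post, axes as the dryer; it takes the bolt's nose and keeps the gate shut. U trough along y: base at z = 120 mm above the bench, cheeks up to z = 146, 20 mm apart, open above. Its edge next to the gate is bent up into a lip 4 mm thick, top at z = 129.5. Origin: below the middle of the trough, at bench height.
- keeper_lip (a point): Middle of the top edge of the keeper's bent-up lip, 129.5 mm above the bench.
- bolt: Barrel bolt, ~140 g: steel rod, 10 mm, along y, loose in two tall staples. Origin: rod axis at the handle's foot, z = 135 mm when sagging; axes as the gate. Its nose, 66 to 76 mm towards -y, is turned down to 13.5 mm under the axis and hangs 8 mm deep behind the keeper's lip, 4 mm of play. It lifts straight up 0 to 18 mm and falls back by weight; over 8 mm (best 12 to 14) clears the lip.
- bolt_handle (a point): Where to grip the bolt's handle: axis of the upright brass round, 14 mm diameter, 57 mm above the rod axis (192 above the bench when sagging). It rises from the rod to 209 mm above the bench, then a cap 20 mm wide to 215. The staples, 165 mm high, stand 35 mm towards -y and 110 mm towards +y of it at the start; nothing else near is higher.
- bolt_slide (a joint): How far the bolt is drawn, m: 0 shot home in the keeper, 0.045 drawn right back (towards the hinge, +y of the gate). Friction about 1 N; it stays where left. The nose is clear of the lip and cheeks from about 0.02.
- gate (a joint): Gate angle, rad: 0 shut, grows as the free edge swings out towards the robot (clockwise seen from above), to 1.3. A spring closer pulls it shut with 0.3 to 0.5 N m, about 2.5 N at the handle, so it shuts if let go.
- gate_hinge (a point): Point on the gate's vertical hinge axis, at the height of the gate's top, 120 mm. The handle is 210 mm from it with the bolt home, 165 mm with the bolt fully drawn.
- control: Grey fan control box, fixed, 130 x 110 x 60 mm high, knob in the middle of its top. Origin: centre of its underside; x to its back, y to its left.
- fan_knob (a joint): Fan knob angle, rad: 0 = off, the anticlockwise end stop; grows clockwise seen from above, to 4.3. Starts between 0.8 and 1.35. Stiff by friction only (0.03 N m), stays where left.
- fan_knob_grip (a point): Where to grip the knob, on its vertical axis, 97 mm above the bench. Grip: black upright bar 42 mm long, 14 wide, from 72 to 104 mm above the bench, on a disc of 44 mm diameter with its top at 74 mm. At joint 0 the bar lies along the control box's x; at q it is turned q clockwise from that. The point's x axis is along the bar.
- pocket_watch: Silver pocket watch, 48 mm across, 14 mm thick, lying on the cork mat. Bystander.
- case_wrench: Brass case back wrench lying on the bench, 150 mm long, 18 mm high. Bystander.
- driver_rack: Blue steel rack with five upright screwdrivers, 60 x 170 mm, 93 mm high. Bystander.
- loupe: Black eye loupe, 36 mm across, 28 mm high. Bystander.
- case_holder: Red watch case holder, 50 x 90 mm, 28 mm high. Bystander.
Not all that is in view belongs to the job. Of the things like the control, leave any that is turquoise; of the rest the smaller one is meant.

How it is judged:
On the way, in this order (a step that is already met when the one before it is completed fails the run):
1. the fan knob is turned off: within 0.08 rad of its anticlockwise stop (value of joint fan_knob below 0.08 rad), for 0.2 s.
2. the bolt is lifted at least 7 mm above where it sagged (z of bolt in the frame of dryer above 0.142 m), for 0.05 s.
3. the bolt is drawn at least 28 mm, clear of the keeper (value of joint bolt_slide above 0.028 m), for 0.1 s.
At the end, for the whole second after the job is handed in: Ends holding: fingers still on the bolt (over 0.5 N), gate still and 0.30 to 0.58 rad (17 to 33 degrees) open, bolt drawn at least 25 mm and free of the keeper, fan knob within 0.1 rad of off, the five loose bystanders within 20 mm of where they began (value of joint fan_knob below 0.1 rad and value of joint bolt_slide above 0.025 m and value of joint gate between 0.3 and 0.58 rad and velocity of joint gate between -0.05 and 0.05 rad/s and contact force between the fingers and bolt above 0.5 N and contact force between bolt and keeper below 0.5 N and distance of each of pocket_watch, case_wrench, driver_rack, loupe, case_holder from where it was at the start of the episode below 0.02 m); the arm keeps its last pose, push and grip.
It fails at once if the bolt is wrenched against the keeper with more than 40 N (contact force between bolt and keeper above 40 N).
It fails at once if a loose bystander (watch, wrench, rack, loupe, case holder) is moved more than 20 mm (distance of any of pocket_watch, case_wrench, driver_rack, loupe, case_holder from where it was at the start of the episode above 0.02 m).
It also fails if it takes over 42 s, if anything falls off the work surface, if the arm or the gripper's body presses on something with over 40 N, if the wrist force passes 120 N, or if a joint passes its speed limit or range.

## Working session

There is one attempt and no reset: what is moved stays moved. The work goes in short steps, Python scripts to look and compute and a shell command to move; the robot and the scene stay as the last step left them, time stands still between calls to the robot, and variables do not carry over. Pictures are saved under pics/ and viewed, and the job is handed in when it is done.

```bash
mkdir -p pics
cat > h.py <<'E'
import numpy as np, cv2
from cell import arm, camera, camera_info, recognise, outline_of
from scipy.spatial.transform import Rotation as R
def info(n):
    i=camera_info(n); K=np.array(i["camera_matrix"]); p=np.array(i["position"]); a=np.array(i["attitude"])
    if a.shape==(3,3): M=a
    else: M=R.from_quat(np.r_[a[1:],a[0]]).as_matrix()
    return K,p,M
def onz(I,uv,z):
    K,p,M=I; d=M@np.linalg.solve(K,[uv[0],uv[1],1]); return p+d*(z-p[2])/d[2]
def proj(I,P):
    K,p,M=I; c=K@(M.T@(np.asarray(P)-p)); return c[:2]/c[2]
def tri(obs):
    A=np.zeros((3,3));b=np.zeros(3)
    for I,uv in obs:
        K,p,M=I; d=M@np.linalg.solve(K,[uv[0],uv[1],1]); d/=np.linalg.norm(d); Q=np.eye(3)-np.outer(d,d); A+=Q;b+=Q@p
    return np.linalg.solve(A,b)
def save(n,f):
    im=camera(n); cv2.imwrite('pics/'+f,cv2.cvtColor(im,cv2.COLOR_RGB2BGR)); return im
E
python3 - <<'E'
from h import *
print(camera_info("scene")); print(arm.get_obs())
for n in ["scene","side","wrist"]:
    save(n,n+"0.png"); print(n,info(n)[1],info(n)[2][:,2].round(2))
E
```

```text
{'camera_matrix': array([[602.92761515,   0.        , 324.11395228],
       [  0.        , 602.92761515, 248.00640543],
       [  0.        ,   0.        ,   1.        ]]), 'position': array([1.55240019, 0.77230727, 1.08018086]), 'attitude': array([-0.20573358,  0.43502377,  0.78424607, -0.39164539])}
{'time': 0.0, 'qpos': array([-8.25872194e-02,  1.24467210e-01,  1.65170326e+00,  2.03642286e-05,
        1.36745047e+00, -8.26157527e-02]), 'joint_velocities': array([-0.00150306,  0.00318078, -0.00113261,  0.00075827,  0.00091476,
        0.00029463]), 'tau': array([ 3.96925461e-04, -4.23608243e+01, -3.65454090e+01,  2.94756808e-05,
        6.89593100e-03,  2.82237529e-06]), 'tcp_pos': array([6.49325519e-01, 4.12222693e-05, 1.98160288e-01]), 'ee_rot': array([ 0.49954772, -0.50046397,  0.50054538, -0.49944191]), 'wrist_force': array([-0.73050684,  0.59062603,  0.59629471]), 'torque': array([-0.05043822,  0.00311928,  0.05683818]), 'finger_gap': 0.0853474848017873}
scene [1.55240019 0.77230727 1.08018086] [-0.66 -0.44 -0.61]
side [ 0.42565597 -1.07159567  0.99988876] [ 0.04  0.8  -0.6 ]
wrist [0.65127222 0.07705551 0.3719846 ] [-0.   -0.3  -0.95]
```

View pics/scene0.png

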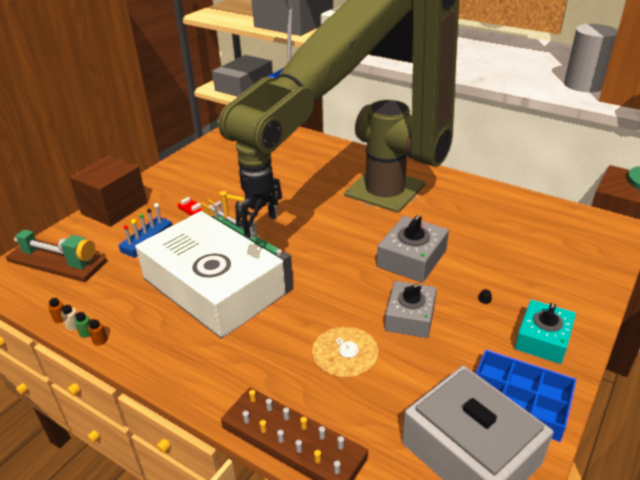

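View pics/side0.png

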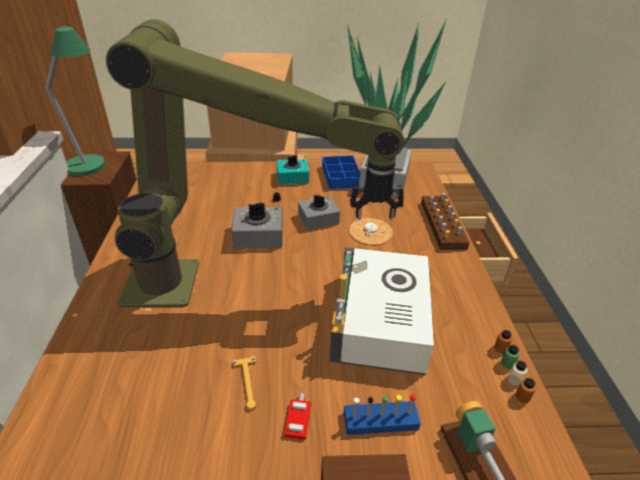

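View pics/wrist0.png

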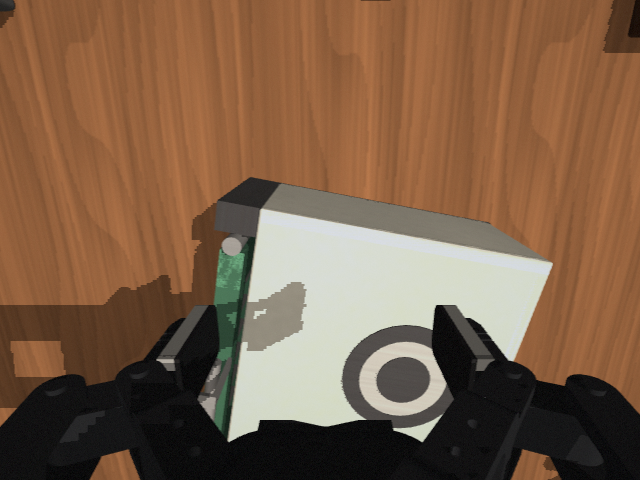

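The scene picture shows three control boxes: a turquoise one at (546,330), a large grey one at (413,245) and a small grey one at (411,308). The small grey one is the target. The dryer's gate faces the robot. In the side picture the brass parts are at about x 340, y 290–325. In the wrist picture the hinge is at (232,246).

Run:
```python
from h import *
for n in ["scene","side"]:
    im=camera(n); I=info(n)
    for t in ["control","fan_knob","fan_knob_grip","bolt","bolt_handle","keeper","keeper_lip","dryer","gate_hinge"]:
        for r in recognise(t,n)[:4]:
            b=r["rect"]; print(n,t,round(r["p"],2),np.round(b,0))
I=info("scene");J=info("side")
im=cv2.imread('pics/side0.png'); cv2.imwrite('pics/sz.png',cv2.resize(im[160:400,230:450],None,fx=2.5,fy=2.5,interpolation=2))
im=cv2.imread('pics/scene0.png'); cv2.imwrite('pics/scz.png',cv2.resize(im[160:340,170:450],None,fx=2.8,fy=2.8,interpolation=2))
```

```text
scene control 0.89 [385. 282. 439. 341.]
scene control 0.71 [517. 300. 578. 364.]
scene control 0.67 [376. 215. 446. 284.]
scene control 0.64 [120. 205. 174. 260.]
scene fan_knob 0.81 [406. 218. 427. 244.]
scene fan_knob 0.76 [408. 285. 420. 305.]
scene fan_knob 0.68 [540. 304. 558. 327.]
scene fan_knob_grip 0.84 [402. 216. 426. 242.]
scene fan_knob_grip 0.7 [403. 285. 421. 302.]
scene fan_knob_grip 0.7 [542. 304. 558. 331.]
scene bolt 0.64 [209. 192. 257. 234.]
scene bolt_handle 0.55 [209. 192. 256. 234.]
scene bolt_handle 0.53 [121. 205. 173. 258.]
scene keeper 0.59 [228. 195. 242. 199.]
scene keeper 0.44 [201. 203. 216. 219.]
scene dryer 0.75 [138. 193. 293. 341.]
scene dryer 0.32 [200. 202. 216. 214.]
scene gate_hinge 0.59 [208. 190. 280. 258.]
side control 0.96 [297. 196. 343. 232.]
side control 0.81 [234. 201. 282. 252.]
side control 0.61 [275. 156. 313. 186.]
side fan_knob 0.58 [291. 156. 300. 167.]
side fan_knob 0.53 [313. 195. 327. 210.]
side fan_knob 0.5 [249. 203. 267. 221.]
side fan_knob 0.19 [286. 394. 307. 441.]
side fan_knob_grip 0.73 [248. 204. 266. 217.]
side fan_knob_grip 0.58 [314. 192. 326. 212.]
side fan_knob_grip 0.36 [329. 315. 348. 334.]
side bolt 0.73 [338. 270. 345. 325.]
side bolt 0.43 [331. 314. 342. 333.]
side bolt 0.28 [313. 196. 328. 207.]
side bolt_handle 0.77 [339. 273. 347. 322.]
side bolt_handle 0.72 [332. 316. 347. 331.]
side keeper 0.47 [331. 320. 345. 333.]
side keeper_lip 0.61 [274. 195. 278. 200.]
side keeper_lip 0.55 [332. 315. 342. 334.]
side dryer 0.58 [329. 245. 432. 375.]
side gate_hinge 0.75 [338. 252. 357. 325.]
side gate_hinge 0.44 [336. 269. 347. 327.]
```

View pics/sz.png

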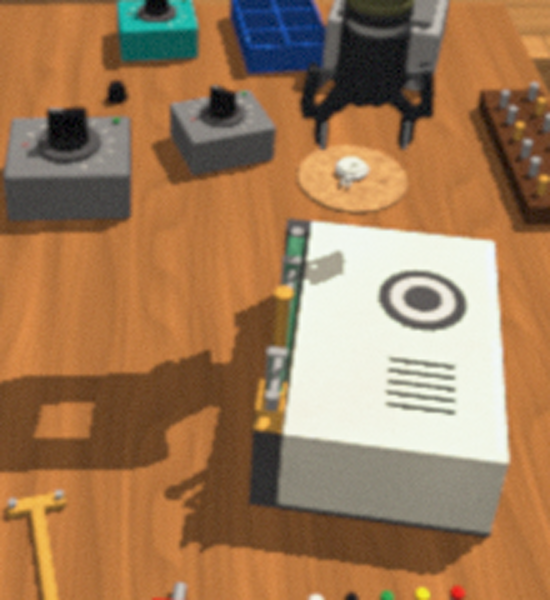

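View pics/scz.png

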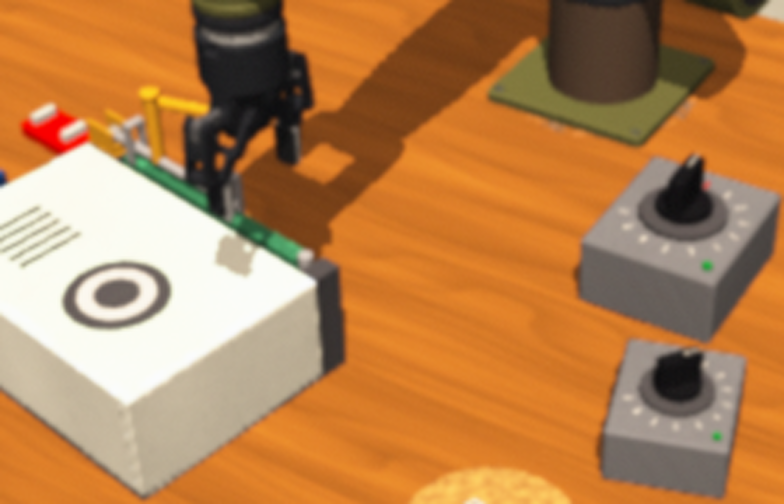

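Run:
```python
from h import *
I=info("scene");J=info("side")
sc=lambda u,v:(170+u/2.8,160+v/2.8); sd=lambda u,v:(230+u/2.5,160+v/2.5)
print("cap",tri([(I,sc(149,93)),(J,sd(285,292))]).round(4), onz(I,sc(149,93),.213).round(4),onz(J,sd(285,292),.213).round(4))
print("knob",tri([(I,sc(679,366)),(J,sd(222,101))]).round(4), onz(I,sc(677,395),.074).round(4),onz(J,sd(223,113),.074).round(4))
# box top corners z=.06
A=[sc(630,340),sc(746,355),sc(729,455),sc(606,436)]
B=[sd(170,102),sd(258,90),sd(274,128),sd(192,146)]
a=[onz(I,p,.06)[:2].round(4) for p in A]; b=[onz(J,p,.06)[:2].round(4) for p in B]
print(a,"\n",b)
print("dryer side",[onz(J,p,.118)[:2].round(4) for p in [sd(312,222),sd(494,241),sd(506,463),sd(280,435)]])
print("dryer sc",[onz(I,p,.118)[:2].round(4) for p in [sc(84,146),sc(313,283),sc(128,403)]])
print("wrench", onz(J,(245,362),.01), "red",onz(J,(299,420),.02),"watch",onz(J,(371,229),.01),"loupe",onz(J,(277,197),.02))
```

```text
cap [ 0.5446 -0.2123  0.2121] [ 0.543  -0.2113  0.213 ] [ 0.546  -0.2152  0.213 ]
knob [0.5066 0.3402 0.0851] [0.5246 0.3513 0.074 ] [0.5105 0.3198 0.074 ]
[array([0.4652, 0.2757]), array([0.4292, 0.3754]), array([0.5554, 0.4162]), array([0.5893, 0.3162])] 
 [array([0.4339, 0.3711]), array([0.5678, 0.4034]), array([0.584, 0.301]), array([0.4642, 0.257 ])]
dryer side [array([0.6045, 0.0132]), array([ 0.8196, -0.0256]), array([ 0.7531, -0.358 ]), array([ 0.5374, -0.3191])]
dryer sc [array([ 0.5449, -0.3106]), array([0.6057, 0.0209]), array([ 0.8174, -0.0182])]
wrench [ 0.29135181 -0.31523079  0.01      ] red [ 0.42975172 -0.48646679  0.02      ] watch [0.69739264 0.25899012 0.01      ] loupe [0.35189641 0.4603937  0.02      ]
```

```bash
python3 -m inch '[{"claw":0,"dx":-0.015,"dy":0.038,"dz":0.01,"rz":0.1},{"claw":0,"dx":-0.03,"dy":0.076,"dz":0.02,"rz":0.2},{"claw":0,"dx":-0.045,"dy":0.114,"dz":0.03,"rz":0.3},{"claw":0,"dx":-0.06,"dy":0.152,"dz":0.04,"rz":0.4},{"claw":0,"dx":-0.075,"dy":0.19,"dz":0.05,"rz":0.5},{"claw":0,"dx":-0.09,"dy":0.228,"dz":0.05,"rz":0.6},{"claw":0,"dx":-0.105,"dy":0.266,"dz":0.05,"rz":0.7},{"claw":0,"dx":-0.12,"dy":0.3,"dz":0.05,"rz":0.7}]'
python3 -m inch '[{"claw":0,"dx":-0.012,"dy":0.02},{"claw":0,"dx":-0.017,"dy":0.038},{"claw":0,"dx":-0.017,"dy":0.038},{"claw":0,"dx":-0.017,"dy":0.038},{"claw":0,"dx":-0.017,"dy":0.038},{"claw":0,"dx":-0.017,"dy":0.038},{"claw":0,"dx":-0.017,"dy":0.038},{"claw":0,"dx":-0.017,"dy":0.038}]'
python3 - <<'E'
from h import *
o=arm.get_obs(); print(o["time"],o["tcp_pos"],R.from_quat(np.r_[o["ee_rot"][1:],o["ee_rot"][0]]).as_matrix().round(3))
I=info("wrist"); save("wrist","w1.png"); save("scene","s1.png")
np.savez('w1.npz',K=I[0],p=I[1],M=I[2])
for t in ["fan_knob","control"]: print([ (round(r["p"],2),np.round(r["rect"])) for r in recognise(t,"wrist")])
E
```

```text
1.15 [ 6.49983348e-01 -2.24324670e-05  1.99428839e-01] [[-0. -0.  1.]
 [-1.  0. -0.]
 [-0. -1. -0.]]
[]
[(0.49, array([ 4.,  1., 14., 11.]))]invalid input
invalid input
```

View pics/w1.png

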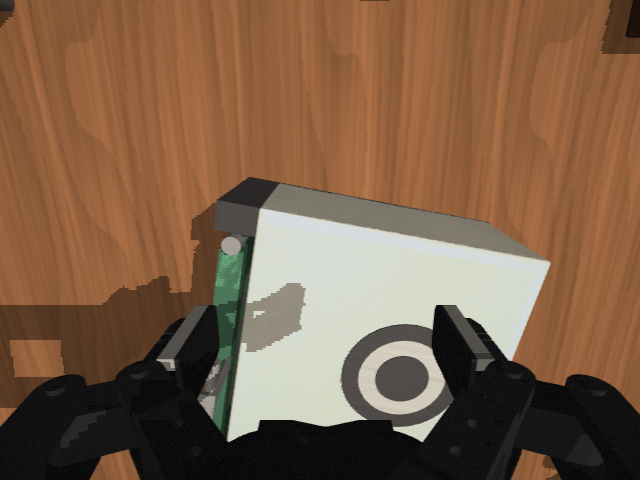

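View pics/s1.png

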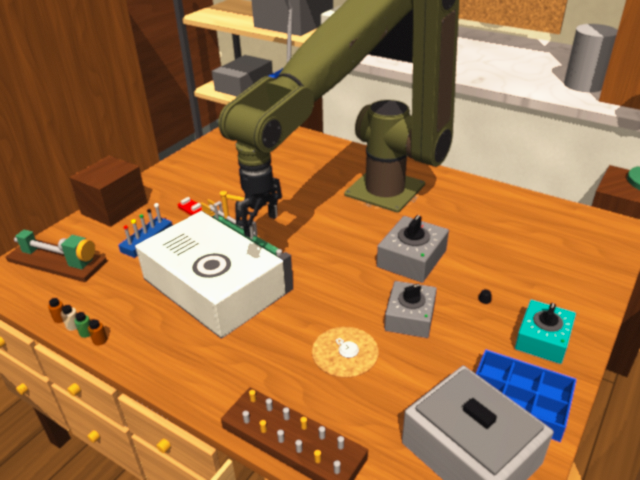

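The moves were refused, and the arm hasn't moved. Rows probably need all seven keys.

```bash
python3 -m inch '[{"claw":0,"dx":-0.015,"dy":0.038,"dz":0.01,"rx":0,"ry":0,"rz":0.1},{"claw":0,"dx":-0.03,"dy":0.076,"dz":0.02,"rx":0,"ry":0,"rz":0.2},{"claw":0,"dx":-0.045,"dy":0.114,"dz":0.03,"rx":0,"ry":0,"rz":0.3},{"claw":0,"dx":-0.06,"dy":0.152,"dz":0.04,"rx":0,"ry":0,"rz":0.4},{"claw":0,"dx":-0.075,"dy":0.19,"dz":0.05,"rx":0,"ry":0,"rz":0.5},{"claw":0,"dx":-0.09,"dy":0.228,"dz":0.05,"rx":0,"ry":0,"rz":0.6},{"claw":0,"dx":-0.105,"dy":0.266,"dz":0.05,"rx":0,"ry":0,"rz":0.7},{"claw":0,"dx":-0.12,"dy":0.3,"dz":0.05,"rx":0,"ry":0,"rz":0.7}]'
python3 - <<'E'
from h import *
o=arm.get_obs(); print(o["time"],o["tcp_pos"],R.from_quat(np.r_[o["ee_rot"][1:],o["ee_rot"][0]]).as_matrix().round(3))
I=info("wrist"); save("wrist","w2.png")
np.savez('w2.npz',K=I[0],p=I[1],M=I[2])
for t in ["fan_knob","control"]: print([ (round(r["p"],2),np.round(r["rect"])) for r in recognise(t,"wrist")])
E
```

```text
time: 2.02
tcp_pos: [0.529, 0.3022, 0.2501]
ee_rot: [0.642, -0.641, 0.297, -0.297]
wrist_force: [1.0, 0.0, 0.1]
finger_gap: 0.0857
2.0167 [0.52899783 0.30217133 0.2501497 ] [[ 0.647  0.001  0.762]
 [-0.762  0.001  0.647]
 [ 0.    -1.     0.001]]
[(0.84, array([  2.,  44.,  95., 120.]))]
[(0.88, array([257.,  77., 418., 234.])), (0.85, array([  2.,   0., 219., 205.]))]
```

View pics/w2.png

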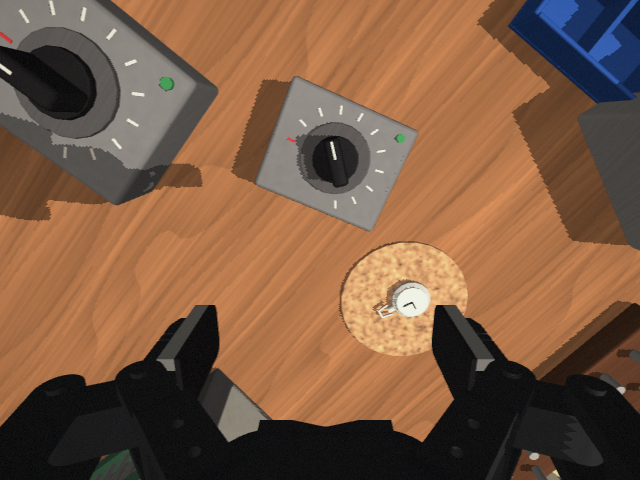

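Run:
```python
from h import *
im=cv2.imread('pics/w2.png'); cv2.imwrite('pics/w2z.png',cv2.resize(im[60:250,230:440],None,fx=3,fy=3,interpolation=2))
d=np.load('w2.npz'); I=(d['K'],d['p'],d['M'])
C=[onz(I,p,.06)[:2] for p in [(295,77),(417,130),(372,230),(257,184)]]
C=np.array(C); print(C.round(4),C.mean(0).round(4))
for a,b in [(0,1),(1,2),(2,3),(3,0)]:
    v=C[b]-C[a]; print(np.linalg.norm(v).round(4),np.degrees(np.arctan2(v[1],v[0])).round(1))
print("disc",onz(I,(333,157),.074))
```

```text
[[0.4347 0.3737]
 [0.5519 0.4125]
 [0.5861 0.3122]
 [0.4673 0.2735]] [0.51  0.343]
0.1235 18.4
0.106 -71.2
0.1249 -162.0
0.1053 108.1
disc [0.50651449 0.34272265 0.074     ]
```

View pics/w2z.png

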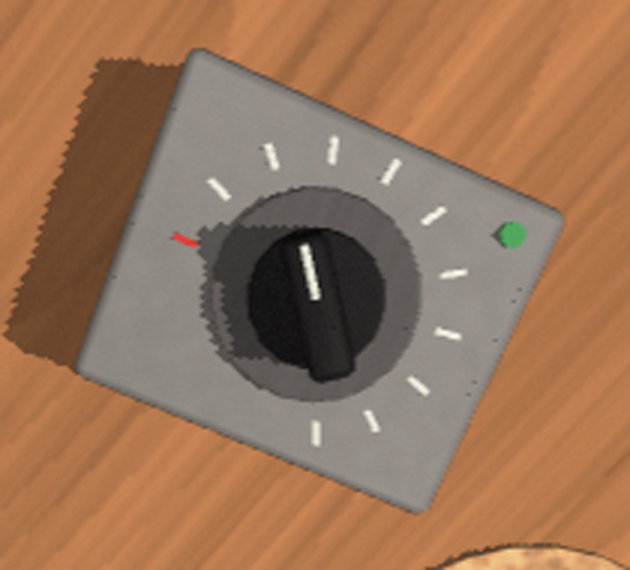

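Run:
```python
from h import *
d=np.load('w2.npz'); I=(d['K'],d['p'],d['M'])
f=lambda u,v:(230+u/3,60+v/3)
for a,b in [((305,246),(315,298)),((288,247),(310,376)),((322,240),(352,362))]:
    A=onz(I,f(*a),.104);B=onz(I,f(*b),.104);v=B-A; print(A[:2].round(4),B[:2].round(4),np.degrees(np.arctan2(v[1],v[0])).round(1),np.linalg.norm(v).round(4))
print(f(*proj(I,[.51,.343,.104])-np.array([0,0])) , (proj(I,[.51,.343,.104])-[230,60])*3)
M=np.array([.762,.647]); print(np.degrees(np.arctan2(.647,.762)))
```

```text
[0.4954 0.3529] [0.5069 0.3439] -38.1 0.0146
[0.4919 0.3496] [0.5203 0.3261] -39.6 0.0368
[0.4979 0.3572] [0.5269 0.3371] -34.8 0.0353
(np.float64(342.35967687068984), np.float64(114.19032673038515)) [321.23709184 307.71294057]
40.33396601640448
```

```bash
python3 -m inch '[{"claw":0,"dx":-0.01,"dy":0.02,"dz":-0.01,"rx":0,"ry":0,"rz":0.1},{"claw":0,"dx":-0.019,"dy":0.041,"dz":-0.03,"rx":0,"ry":0,"rz":0.21},{"claw":0,"dx":-0.019,"dy":0.041,"dz":-0.065,"rx":0,"ry":0,"rz":0.21},{"claw":0,"dx":-0.019,"dy":0.041,"dz":-0.1,"rx":0,"ry":0,"rz":0.21},{"claw":0,"dx":-0.019,"dy":0.041,"dz":-0.135,"rx":0,"ry":0,"rz":0.21},{"claw":0,"dx":-0.019,"dy":0.041,"dz":-0.16,"rx":0,"ry":0,"rz":0.21},{"claw":0.3,"dx":-0.019,"dy":0.041,"dz":-0.17,"rx":0,"ry":0,"rz":0.21},{"claw":0.6,"dx":-0.019,"dy":0.041,"dz":-0.17,"rx":0,"ry":0,"rz":0.21}]' 30
python3 - <<'E'
from h import *
save("scene","s3.png"); im=cv2.imread('pics/s3.png'); cv2.imwrite('pics/s3z.png',cv2.resize(im[200:360,340:500],None,fx=3.5,fy=3.5,interpolation=2))
E
```

```text
time: 2.83
tcp_pos: [0.5083, 0.341, 0.076]
ee_rot: [-0.667, 0.671, -0.23, 0.227]
wrist_force: [-0.6, -0.7, 0.6]
finger_gap: 0.0637
```

View pics/s3z.png

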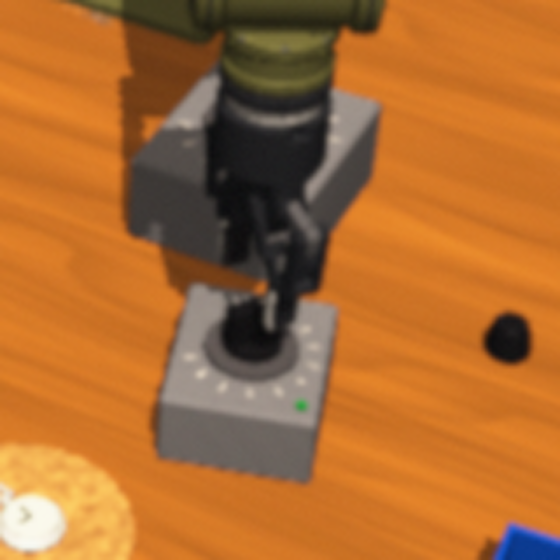

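The small box's knob stands between the fingers and the larger box is clear. Next I close and turn.

```bash
python3 -m inch '[{"claw":1,"dx":0.001,"dy":0.001,"dz":0.003,"rx":0,"ry":0,"rz":0},{"claw":1,"dx":0.001,"dy":0.001,"dz":0.004,"rx":0,"ry":0,"rz":0},{"claw":1,"dx":0.001,"dy":0.001,"dz":0.004,"rx":0,"ry":0,"rz":0},{"claw":1,"dx":0.001,"dy":0.001,"dz":0.004,"rx":0,"ry":0,"rz":0},{"claw":1,"dx":0.001,"dy":0.001,"dz":0.004,"rx":0,"ry":0,"rz":0.1},{"claw":1,"dx":0.001,"dy":0.001,"dz":0.004,"rx":0,"ry":0,"rz":0.2},{"claw":1,"dx":0.001,"dy":0.001,"dz":0.004,"rx":0,"ry":0,"rz":0.3},{"claw":1,"dx":0.001,"dy":0.001,"dz":0.004,"rx":0,"ry":0,"rz":0.4}]' 30
python3 - <<'E'
from h import *
o=arm.get_obs(); r=R.from_quat(np.r_[o["ee_rot"][1:],o["ee_rot"][0]]).as_matrix()[:,2]; print(np.degrees(np.arctan2(r[1],r[0])),o["torque"],o["wrist_force"])
E
```

```text
time: 3.55
tcp_pos: [0.5111, 0.3434, 0.0837]
ee_rot: [-0.701, 0.702, -0.089, 0.089]
wrist_force: [-0.4, 0.4, -0.2]
finger_gap: -0.0001
75.52730441800993 [-0.00696935  0.03096113  0.0225819 ] [-0.3874088   0.44073724 -0.21555973]
```

Run:
```python
from h import *
print(arm.get_obs()["finger_gap"])
save("scene","s4.png"); im=cv2.imread('pics/s4.png'); cv2.imwrite('pics/s4z.png',cv2.resize(im[200:360,340:500],None,fx=3.5,fy=3.5,interpolation=2))
save("wrist","w4.png");I=info("wrist"); np.savez('w4.npz',K=I[0],p=I[1],M=I[2])
```

```text
-0.00010891537430896881
```

View pics/s4z.png

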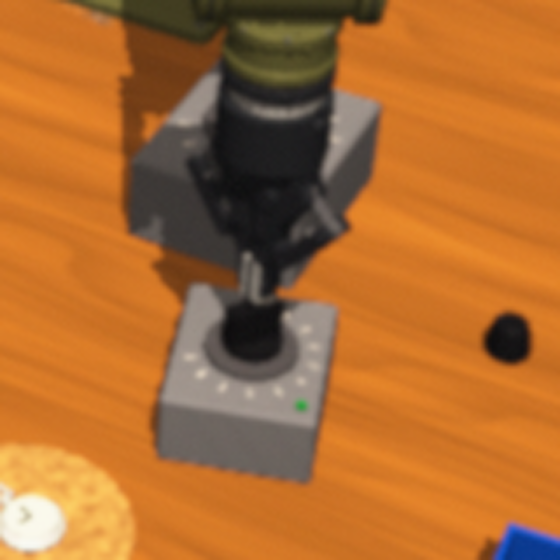

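View pics/w4.png

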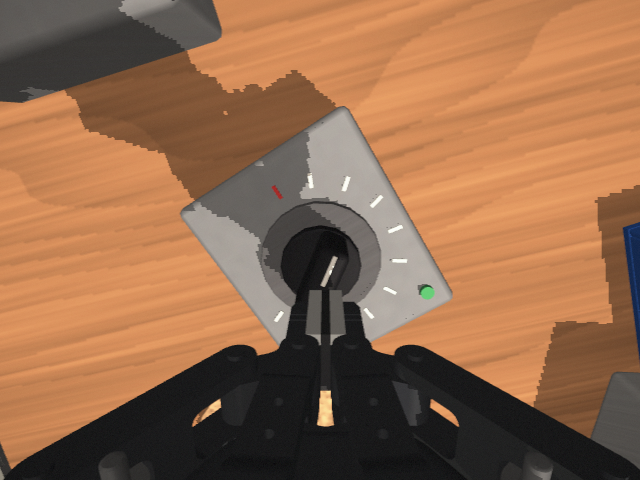

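Run:
```python
from h import *
d=np.load('w4.npz'); I=(d['K'],d['p'],d['M'])
o=arm.get_obs(); print(o["tcp_pos"],I[1]); t=o["tcp_pos"]
for z in [0,.02,.04,.06]: print(proj(I,t+[0,0,z]))
C=np.array([onz(I,p,.06)[:2] for p in [(345,108),(452,297),(181,212)]]); print(C, (C[1]+C[2])/2, [np.linalg.norm(C[0]-C[i]) for i in (1,2)])
S=info("scene"); print((proj(S,t)-[340,200])*3.5)
import h
print(onz(I,(322,253),.074), proj(I,[.51,.343,.06]))
```

```text
[0.51110894 0.34331584 0.08356095] [0.43847121 0.36345036 0.25709321]
[323.47306473 277.10537358]
[323.25190075 294.55701927]
[322.97449054 316.44695267]
[322.61625144 344.71494686]
[[0.43427589 0.37476367]
 [0.55257274 0.41071444]
 [0.46364546 0.27487546]] [0.5081091  0.34279495] [np.float64(0.12363900798707396), np.float64(0.10411640137418046)]
[250.35870446 328.53871375]
[0.50157885 0.34498359 0.074     ] [322.65098918 258.97584619]
```

Run:
```python
from h import *
save("side","d4.png"); a=cv2.imread('pics/d4.png')[150:270,250:390]; a=cv2.resize(a,None,fx=4,fy=4,interpolation=2)
J=info("side");t=arm.get_obs()["tcp_pos"]
for z,c in [(0,(0,0,255)),(.02,(0,255,0))]:
    u=(proj(J,t+[0,0,z])-[250,150])*4; print(u); cv2.circle(a,tuple(int(x) for x in u),2,c,-1)
cv2.imwrite('pics/d4z.png',a)
b=cv2.imread('pics/w4.png')[200:360,240:410]; cv2.imwrite('pics/w4z.png',cv2.resize(b,None,fx=3.5,fy=3.5,interpolation=2))
```

```text
[276.56203592 197.88886293]
[277.11091651 179.36829293]
```

View pics/d4z.png

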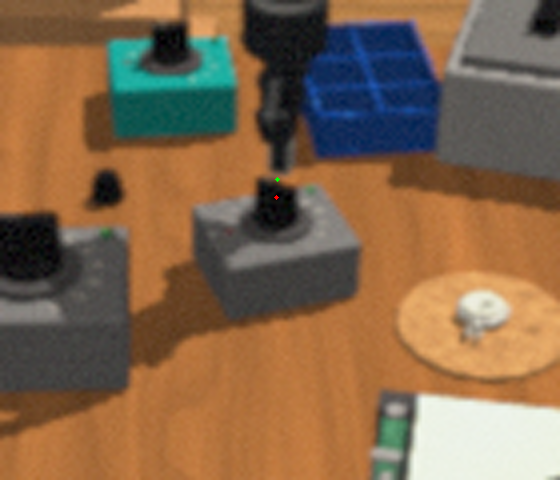

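View pics/w4z.png

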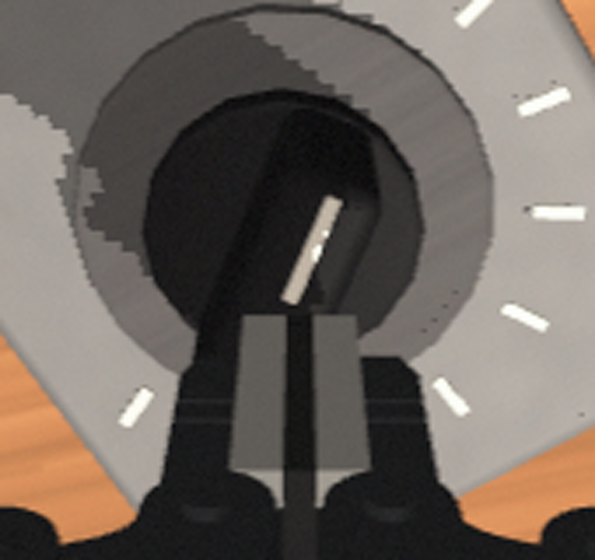

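Run:
```python
from h import *
a=cv2.imread('pics/side0.png'); J=info("side")
S=info("scene"); b=cv2.imread('pics/scene0.png')
def mk(im,I,t,off,f,name):
    im=cv2.resize(im[off[1]:off[1]+120,off[0]:off[0]+140],None,fx=5,fy=5,interpolation=2)
    for x in (-.0427,.0427):
        for z,c in [(0,(0,0,255)),(.013,(0,255,255)),(.03,(0,255,0))]:
            u=(proj(I,np.array(t)+[x,0,z])-off)*5; cv2.circle(im,tuple(int(k) for k in u),2,c,-1)
    cv2.imwrite('pics/'+name,im)
t=[.65,0,.199]
mk(a,J,t,np.array([310,130]),5,'ca.png'); mk(b,S,t,np.array([190,150]),5,'cb.png')
```

```text
(no output)
```

View pics/ca.png

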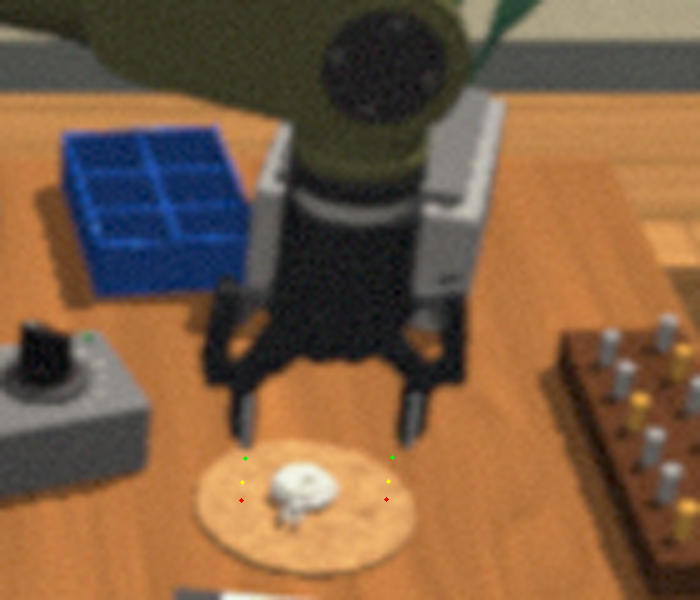

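View pics/cb.png

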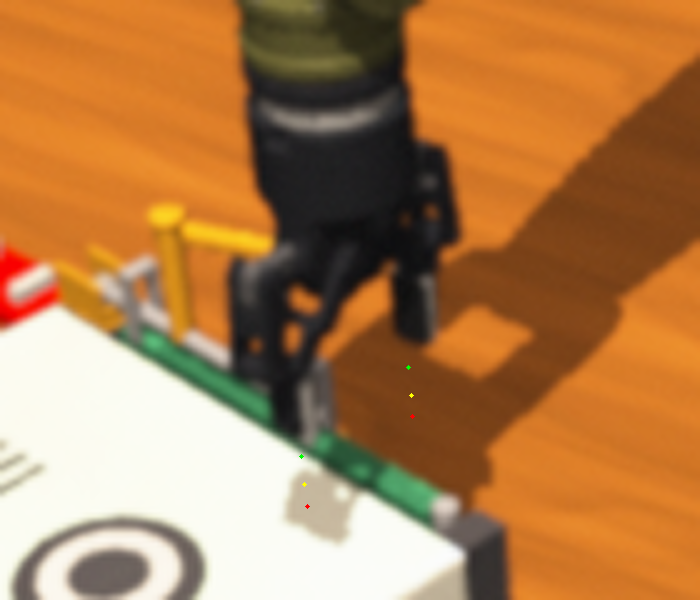

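The reported TCP lies about 28 mm beyond the real fingertips. In all three views the shut tips sit just above the knob's bar, at z of about 0.11, while the reported z is 0.084. The open tips show the same offset. I'll compensate by going about 28 mm lower.

```bash
python3 -m inch '[{"claw":0,"dx":-0.001,"dy":0,"dz":0.005,"rx":0,"ry":0,"rz":-0.1},{"claw":0,"dx":-0.001,"dy":0,"dz":0.005,"rx":0,"ry":0,"rz":-0.2},{"claw":0,"dx":-0.001,"dy":0,"dz":0.005,"rx":0,"ry":0,"rz":-0.3},{"claw":0,"dx":-0.001,"dy":0,"dz":0.005,"rx":0,"ry":0,"rz":-0.4},{"claw":0,"dx":-0.001,"dy":0,"dz":0.0,"rx":0,"ry":0,"rz":-0.4},{"claw":0,"dx":-0.001,"dy":0,"dz":-0.015,"rx":0,"ry":0,"rz":-0.4},{"claw":0,"dx":-0.001,"dy":0,"dz":-0.028,"rx":0,"ry":0,"rz":-0.4},{"claw":0,"dx":-0.001,"dy":0,"dz":-0.03,"rx":0,"ry":0,"rz":-0.4}]' 30
python3 -m inch '[{"claw":1,"dx":0,"dy":0,"dz":0,"rx":0,"ry":0,"rz":0},{"claw":1,"dx":0,"dy":0,"dz":0,"rx":0,"ry":0,"rz":0},{"claw":1,"dx":0,"dy":0,"dz":0,"rx":0,"ry":0,"rz":0},{"claw":1,"dx":0,"dy":0,"dz":0,"rx":0,"ry":0,"rz":0},{"claw":1,"dx":0,"dy":0,"dz":0,"rx":0,"ry":0,"rz":0},{"claw":1,"dx":0,"dy":0,"dz":0,"rx":0,"ry":0,"rz":0},{"claw":1,"dx":0,"dy":0,"dz":0,"rx":0,"ry":0,"rz":0},{"claw":1,"dx":0,"dy":0,"dz":0,"rx":0,"ry":0,"rz":0}]' 30
```

```text
time: 4.37
tcp_pos: [0.5081, 0.3422, 0.0501]
ee_rot: [-0.667, 0.671, -0.23, 0.228]
wrist_force: [-0.9, -0.2, -0.1]
finger_gap: 0.0857
time: 5.03
tcp_pos: [0.5077, 0.3416, 0.0509]
ee_rot: [-0.667, 0.671, -0.23, 0.227]
wrist_force: [-4.2, -3.6, 5.7]
finger_gap: 0.0136
```

Gripped: the gap is 13.6 mm, which matches the bar. Now I turn it anticlockwise.

```bash
python3 -m inch '[{"claw":1,"dx":0,"dy":0,"dz":0,"rx":0,"ry":0,"rz":0.12},{"claw":1,"dx":0,"dy":0,"dz":0,"rx":0,"ry":0,"rz":0.24},{"claw":1,"dx":0,"dy":0,"dz":0,"rx":0,"ry":0,"rz":0.36},{"claw":1,"dx":0,"dy":0,"dz":0,"rx":0,"ry":0,"rz":0.48},{"claw":1,"dx":0,"dy":0,"dz":0,"rx":0,"ry":0,"rz":0.6},{"claw":1,"dx":0,"dy":0,"dz":0,"rx":0,"ry":0,"rz":0.72},{"claw":1,"dx":0,"dy":0,"dz":0,"rx":0,"ry":0,"rz":0.84},{"claw":1,"dx":0,"dy":0,"dz":0,"rx":0,"ry":0,"rz":0.95}]' 30
python3 - <<'E'
from h import *
o=arm.get_obs(); r=R.from_quat(np.r_[o["ee_rot"][1:],o["ee_rot"][0]]).as_matrix()[:,2]; print(np.degrees(np.arctan2(r[1],r[0])),o["torque"],o["wrist_force"],o["qpos"])
E
```

```text
time: 5.7
tcp_pos: [0.5077, 0.3413, 0.051]
ee_rot: [-0.696, 0.702, 0.104, -0.105]
wrist_force: [0.3, -2.2, 0.3]
finger_gap: 0.0132
106.9837297397571 [-0.06673022  0.02444948 -0.01327761] [ 0.25959056 -2.15463009  0.26313855] [ 0.50791687  0.17804706  1.85252886 -0.00844736  1.11467279 -1.35555871]
```

```bash
python3 -m inch '[{"claw":1,"dx":0,"dy":0,"dz":0,"rx":0,"ry":0,"rz":0.04},{"claw":1,"dx":0,"dy":0,"dz":0,"rx":0,"ry":0,"rz":0.07},{"claw":1,"dx":0,"dy":0,"dz":0,"rx":0,"ry":0,"rz":0.09},{"claw":1,"dx":0,"dy":0,"dz":0,"rx":0,"ry":0,"rz":0.09},{"claw":1,"dx":0,"dy":0,"dz":0,"rx":0,"ry":0,"rz":0.09},{"claw":1,"dx":0,"dy":0,"dz":0,"rx":0,"ry":0,"rz":0.09},{"claw":1,"dx":0,"dy":0,"dz":0,"rx":0,"ry":0,"rz":0.09},{"claw":1,"dx":0,"dy":0,"dz":0,"rx":0,"ry":0,"rz":0.09}]' 30
python3 - <<'E'
from h import *
o=arm.get_obs(); r=R.from_quat(np.r_[o["ee_rot"][1:],o["ee_rot"][0]]).as_matrix()[:,2]; print(np.degrees(np.arctan2(r[1],r[0])),o["torque"],o["wrist_force"])
E
```

```text
time: 6.37
tcp_pos: [0.5073, 0.3411, 0.051]
ee_rot: [-0.691, 0.697, 0.135, -0.136]
wrist_force: [-4.4, -2.5, 3.6]
finger_gap: 0.0133
112.10800461261363 [-0.39907294  0.80484771 -1.16057107] [-4.43626901 -2.54377892  3.64317477]
```

```bash
python3 -m inch '[{"claw":0,"dx":0,"dy":0,"dz":0,"rx":0,"ry":0,"rz":0},{"claw":0,"dx":0,"dy":0,"dz":0,"rx":0,"ry":0,"rz":-0.03},{"claw":0,"dx":0,"dy":0,"dz":0.0,"rx":0,"ry":0,"rz":-0.03},{"claw":0,"dx":0,"dy":0,"dz":0.03,"rx":0,"ry":0,"rz":-0.03},{"claw":0,"dx":0,"dy":0,"dz":0.07,"rx":0,"ry":0,"rz":-0.03},{"claw":0,"dx":0,"dy":0,"dz":0.11,"rx":0,"ry":0,"rz":-0.03},{"claw":0,"dx":0,"dy":0,"dz":0.15,"rx":0,"ry":0,"rz":-0.03},{"claw":0,"dx":0,"dy":0,"dz":0.18,"rx":0,"ry":0,"rz":-0.03}]' 30
python3 - <<'E'
from h import *
I=info("wrist"); save("wrist","w5.png"); np.savez('w5.npz',K=I[0],p=I[1],M=I[2])
E
```

```text
time: 7.03
tcp_pos: [0.5088, 0.3419, 0.2356]
ee_rot: [-0.693, 0.698, 0.128, -0.124]
wrist_force: [0.1, 0.2, 0.1]
finger_gap: 0.0854
```

View pics/w5.png

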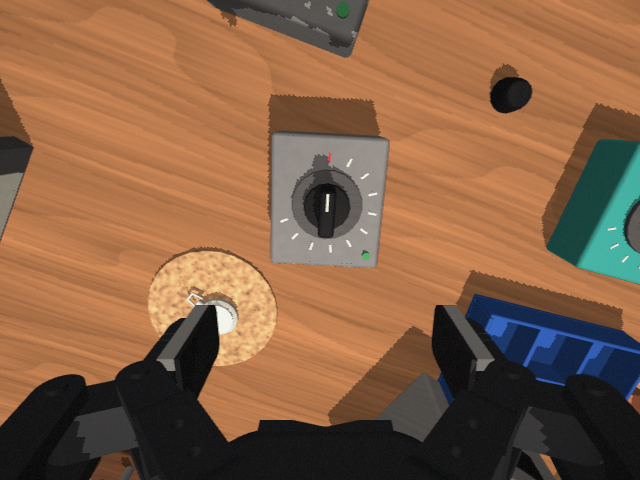

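The pointer lies on the red off mark at (329,158), aligned with the box's x axis, so the knob is at its stop. Next I go to the handle.

```bash
python3 -m inch '[{"claw":0,"dx":0.003,"dy":-0.035,"dz":0.01,"rx":0,"ry":0,"rz":-0.07},{"claw":0,"dx":0.005,"dy":-0.07,"dz":0.02,"rx":0,"ry":0,"rz":-0.14},{"claw":0,"dx":0.008,"dy":-0.105,"dz":0.03,"rx":0,"ry":0,"rz":-0.21},{"claw":0,"dx":0.01,"dy":-0.14,"dz":0.03,"rx":0,"ry":0,"rz":-0.28},{"claw":0,"dx":0.013,"dy":-0.175,"dz":0.03,"rx":0,"ry":0,"rz":-0.35},{"claw":0,"dx":0.015,"dy":-0.21,"dz":0.03,"rx":0,"ry":0,"rz":-0.42},{"claw":0,"dx":0.018,"dy":-0.245,"dz":0.03,"rx":0,"ry":0,"rz":-0.49},{"claw":0,"dx":0.02,"dy":-0.28,"dz":0.03,"rx":0,"ry":0,"rz":-0.55}]'
python3 -m inch '[{"claw":0,"dx":0.002,"dy":-0.035,"dz":0,"rx":0,"ry":0,"rz":0},{"claw":0,"dx":0.004,"dy":-0.07,"dz":0,"rx":0,"ry":0,"rz":0},{"claw":0,"dx":0.007,"dy":-0.105,"dz":0,"rx":0,"ry":0,"rz":0},{"claw":0,"dx":0.009,"dy":-0.14,"dz":0,"rx":0,"ry":0,"rz":0},{"claw":0,"dx":0.011,"dy":-0.175,"dz":0,"rx":0,"ry":0,"rz":0},{"claw":0,"dx":0.013,"dy":-0.21,"dz":0,"rx":0,"ry":0,"rz":0},{"claw":0,"dx":0.015,"dy":-0.245,"dz":0,"rx":0,"ry":0,"rz":0},{"claw":0,"dx":0.015,"dy":-0.265,"dz":0,"rx":0,"ry":0,"rz":0}]'
python3 - <<'E'
from h import *
o=arm.get_obs(); r=R.from_quat(np.r_[o["ee_rot"][1:],o["ee_rot"][0]]).as_matrix(); print(o["tcp_pos"],np.degrees(np.arctan2(r[1,2],r[0,2])),r[:,1])
I=info("wrist"); save("wrist","w6.png"); np.savez('w6.npz',K=I[0],p=I[1],M=I[2])
for t in ["bolt_handle","bolt","keeper"]: print(t,[ (round(r["p"],2),np.round(r["rect"])) for r in recognise(t,"wrist")])
save("scene","s6.png");save("side","d6.png")
im=cv2.imread('pics/d6.png'); cv2.imwrite('pics/d6z.png',cv2.resize(im[180:350,260:450],None,fx=3,fy=3,interpolation=2))
im=cv2.imread('pics/s6.png'); cv2.imwrite('pics/s6z.png',cv2.resize(im[130:270,150:340],None,fx=3.5,fy=3.5,interpolation=2))
E
```

```text
time: 7.75
tcp_pos: [0.532, 0.0618, 0.2729]
ee_rot: [-0.701, 0.707, -0.062, 0.073]
wrist_force: [0.1, -0.8, -1.1]
finger_gap: 0.0852
time: 8.42
tcp_pos: [0.5473, -0.2068, 0.2727]
ee_rot: [-0.7, 0.708, -0.062, 0.074]
wrist_force: [0.4, 0.4, -0.1]
finger_gap: 0.0854
[ 0.54727775 -0.20683446  0.27270782] 79.01320912257931 [ 0.01565091 -0.01200634 -0.99980543]
bolt_handle [(0.97, array([231., 197., 450., 251.]))]
bolt [(0.87, array([230., 203., 450., 256.]))]
keeper [(0.98, array([202., 186., 260., 226.]))]
```

View pics/w6.png

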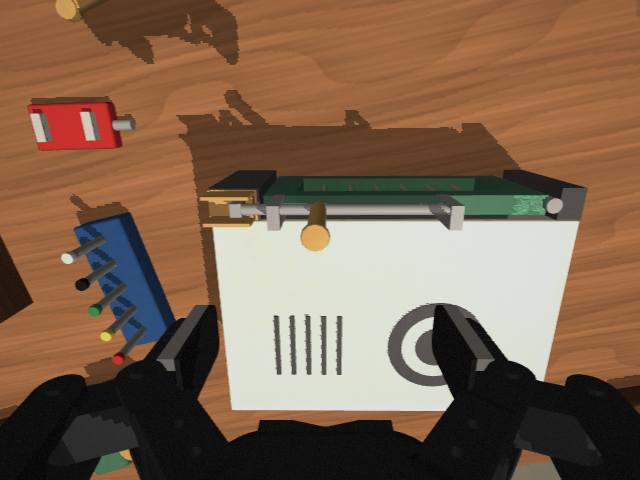

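View pics/d6z.png

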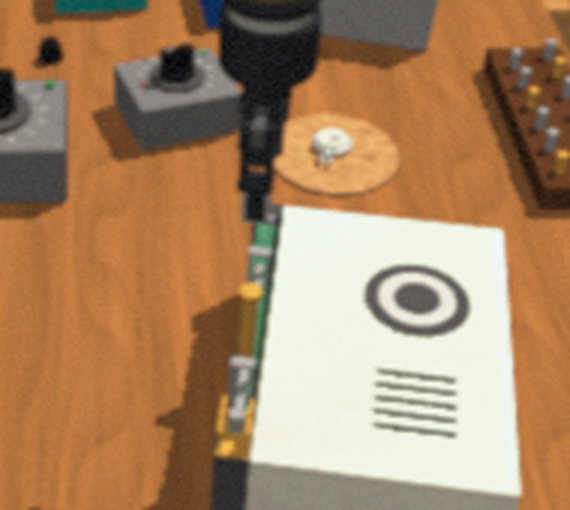

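View pics/s6z.png

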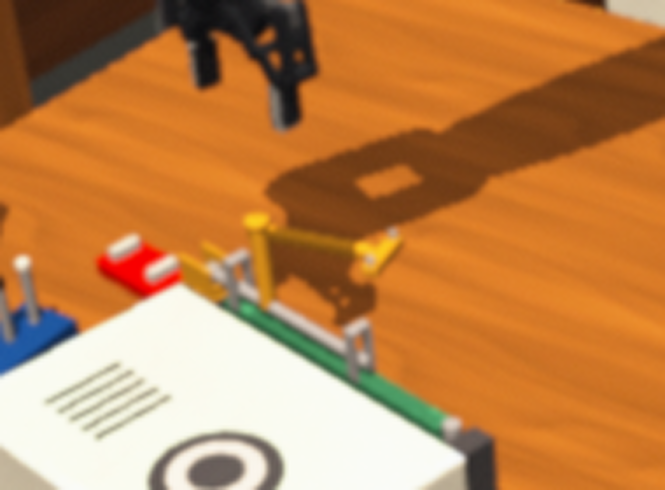

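Run:
```python
from h import *
d=np.load('w6.npz'); I=(d['K'],d['p'],d['M']); S=info("scene");J=info("side")
w=(315,236); s=(150+256/3.5,130+221/3.5); q=(260+250/3,180+289/3)
print("cap",onz(I,w,.215),onz(S,s,.213),onz(J,q,.213),tri([(I,w),(S,s),(J,q)]))
print("foot",onz(I,(317,209),.140))
# rod ends: rod top line z=.14
a=onz(I,(275,211),.135);b=onz(I,(440,211),.135);v=b-a;print("rod",a,b,np.degrees(np.arctan2(v[1],v[0])))
a=onz(I,(214,221),.118);b=onz(I,(578,219),.118);v=b-a;print("front edge",a,b,np.degrees(np.arctan2(v[1],v[0])),np.linalg.norm(v))
h=onz(I,(555,206),.125);print("hinge",h)
```

```text
cap [ 0.54292184 -0.2125261   0.215     ] [ 0.54280106 -0.21165154  0.213     ] [ 0.54443616 -0.21344872  0.213     ] [ 0.54363016 -0.21242643  0.21269249]
foot [ 0.54310469 -0.2134851   0.14      ]
rod [ 0.53919101 -0.24997867  0.135     ] [ 0.56599344 -0.10993269  0.135     ] 79.16557013015525
front edge [ 0.54159078 -0.31089833  0.118     ] [0.60237964 0.01726897 0.118     ] 79.50563044045717 0.33375000447661346
hinge [ 0.58358375 -0.00729239  0.125     ]
```

```bash
python3 -m inch '[{"claw":0,"dx":-0.004,"dy":-0.006,"dz":-0.01,"rx":0,"ry":0,"rz":0},{"claw":0,"dx":-0.004,"dy":-0.006,"dz":-0.04,"rx":0,"ry":0,"rz":0},{"claw":0,"dx":-0.004,"dy":-0.006,"dz":-0.07,"rx":0,"ry":0,"rz":0},{"claw":0,"dx":-0.004,"dy":-0.006,"dz":-0.1,"rx":0,"ry":0,"rz":0},{"claw":0,"dx":-0.004,"dy":-0.006,"dz":-0.12,"rx":0,"ry":0,"rz":0},{"claw":0,"dx":-0.004,"dy":-0.006,"dz":-0.125,"rx":0,"ry":0,"rz":0},{"claw":0,"dx":-0.004,"dy":-0.006,"dz":-0.125,"rx":0,"ry":0,"rz":0},{"claw":0.3,"dx":-0.004,"dy":-0.006,"dz":-0.125,"rx":0,"ry":0,"rz":0}]' 40
python3 - <<'E'
from h import *
o=arm.get_obs();print(o["tcp_pos"])
save("wrist","w7.png");save("side","d7.png");save("scene","s7.png")
im=cv2.imread('pics/d7.png')[200:340,270:410]; im2=cv2.imread('pics/s7.png')[120:260,150:290]
cv2.imwrite('pics/c7.png',np.hstack([cv2.resize(x,None,fx=2.8,fy=2.8,interpolation=2) for x in (im,im2)]))
E
```

```text
time: 9.38
tcp_pos: [0.5437, -0.2082, 0.1488]
ee_rot: [-0.701, 0.707, -0.061, 0.073]
wrist_force: [-0.5, -0.1, -0.4]
finger_gap: 0.0754
[ 0.54367662 -0.20824525  0.14879041]
```

View pics/w7.png

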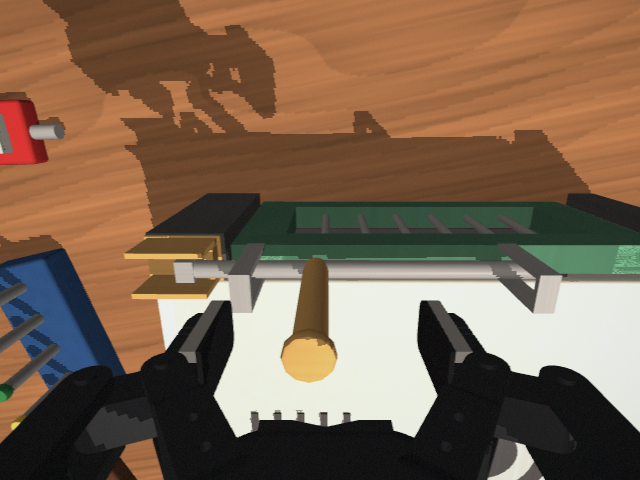

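View pics/c7.png

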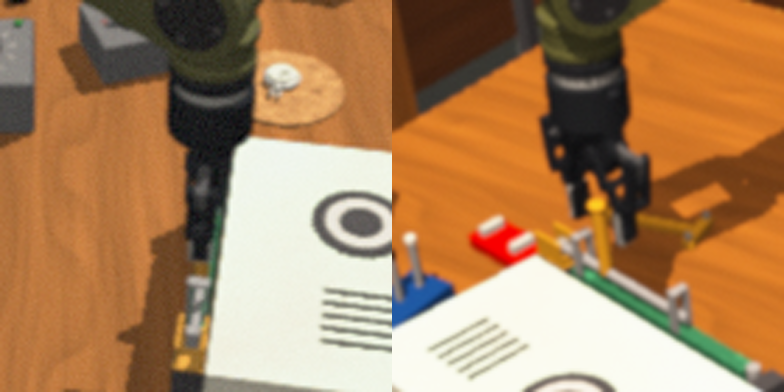

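The handle stands between the fingers, with its cap at (309,358) against a finger midline of about 325, so it sits a few mm towards -y. I'll trim dy by -0.004 and close.

```bash
python3 -m inch '[{"claw":0.4,"dx":0,"dy":-0.004,"dz":-0.002,"rx":0,"ry":0,"rz":0},{"claw":0.5,"dx":0,"dy":-0.005,"dz":-0.002,"rx":0,"ry":0,"rz":0},{"claw":0.6,"dx":0,"dy":-0.005,"dz":-0.002,"rx":0,"ry":0,"rz":0},{"claw":1,"dx":0,"dy":-0.005,"dz":-0.002,"rx":0,"ry":0,"rz":0},{"claw":1,"dx":0,"dy":-0.005,"dz":-0.002,"rx":0,"ry":0,"rz":0},{"claw":1,"dx":0,"dy":-0.005,"dz":-0.002,"rx":0,"ry":0,"rz":0},{"claw":1,"dx":0,"dy":-0.005,"dz":-0.002,"rx":0,"ry":0,"rz":0},{"claw":1,"dx":0,"dy":-0.005,"dz":-0.002,"rx":0,"ry":0,"rz":0}]' 50
python3 - <<'E'
from h import *
o=arm.get_obs();print(o["tcp_pos"],o["wrist_force"],o["torque"])
save("wrist","w8.png")
E
```

```text
time: 10.2
tcp_pos: [0.5447, -0.2142, 0.1488]
ee_rot: [-0.7, 0.708, -0.06, 0.074]
wrist_force: [-0.7, -0.9, 2.6]
finger_gap: 0.0176
[ 0.54474571 -0.21418536  0.1488468 ] [-0.70999663 -0.92832659  2.6187579 ] [-0.10983001  0.00806687 -0.01841034]
```

View pics/w8.png

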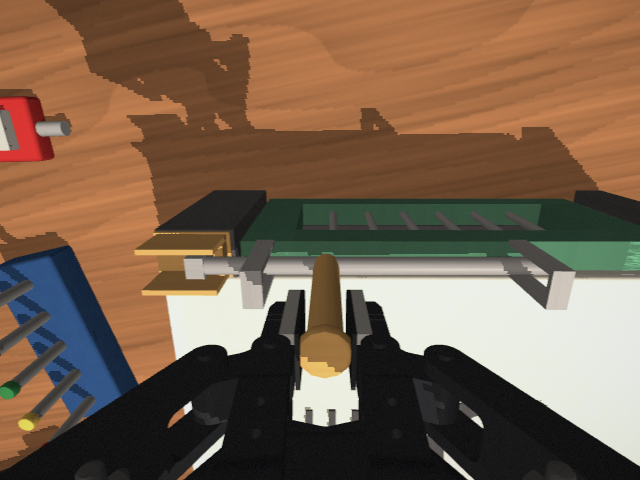

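```bash
python3 -m inch '[{"claw":1,"dx":0,"dy":0,"dz":0,"rx":0,"ry":0,"rz":0},{"claw":1,"dx":0,"dy":0,"dz":0,"rx":0,"ry":0,"rz":0},{"claw":1,"dx":0,"dy":0,"dz":0,"rx":0,"ry":0,"rz":0},{"claw":1,"dx":0,"dy":0,"dz":0,"rx":0,"ry":0,"rz":0},{"claw":1,"dx":0,"dy":0,"dz":0,"rx":0,"ry":0,"rz":0},{"claw":1,"dx":0,"dy":0,"dz":0,"rx":0,"ry":0,"rz":0},{"claw":1,"dx":0,"dy":0,"dz":0,"rx":0,"ry":0,"rz":0},{"claw":1,"dx":0,"dy":0,"dz":0,"rx":0,"ry":0,"rz":0}]' 50
```

```text
time: 10.92
tcp_pos: [0.5447, -0.2142, 0.1488]
ee_rot: [-0.7, 0.708, -0.06, 0.074]
wrist_force: [-0.2, -0.4, 0.7]
finger_gap: 0.0174
```

The gap stays at 17.4 mm. The pads probably bear on the 20 mm cap rather than the 14 mm round, so I'll regrip 10 mm lower.

```bash
python3 -m inch '[{"claw":0.5,"dx":0,"dy":0,"dz":0,"rx":0,"ry":0,"rz":0},{"claw":0.5,"dx":0,"dy":0,"dz":0,"rx":0,"ry":0,"rz":0},{"claw":0.5,"dx":-0.001,"dy":0.001,"dz":-0.006,"rx":0,"ry":0,"rz":0},{"claw":0.5,"dx":-0.001,"dy":0.001,"dz":-0.01,"rx":0,"ry":0,"rz":0},{"claw":1,"dx":-0.001,"dy":0.001,"dz":-0.01,"rx":0,"ry":0,"rz":0},{"claw":1,"dx":-0.001,"dy":0.001,"dz":-0.01,"rx":0,"ry":0,"rz":0},{"claw":1,"dx":-0.001,"dy":0.001,"dz":-0.01,"rx":0,"ry":0,"rz":0},{"claw":1,"dx":-0.001,"dy":0.001,"dz":-0.01,"rx":0,"ry":0,"rz":0}]' 50
python3 - <<'E'
from h import *
save("wrist","w9.png"); o=arm.get_obs();print(o["tcp_pos"],o["wrist_force"],o["torque"],o["finger_gap"])
save("scene","s9.png");im2=cv2.imread('pics/s9.png')[120:260,150:290]
cv2.imwrite('pics/c9.png',cv2.resize(im2,None,fx=4,fy=4,interpolation=2))
E
```

```text
time: 11.58
tcp_pos: [0.5434, -0.213, 0.1383]
ee_rot: [-0.7, 0.707, -0.06, 0.074]
wrist_force: [-0.1, -1.0, -1.5]
finger_gap: 0.0146
[ 0.5434312  -0.21300124  0.13836327] [-0.82937228  0.29421601 -2.43791569] [0.0585314  0.09238727 0.0317765 ] 0.01409996856040517
```

View pics/w9.png

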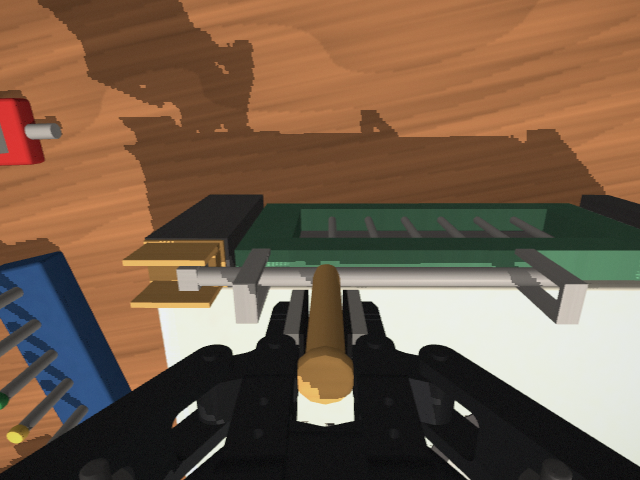

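View pics/c9.png

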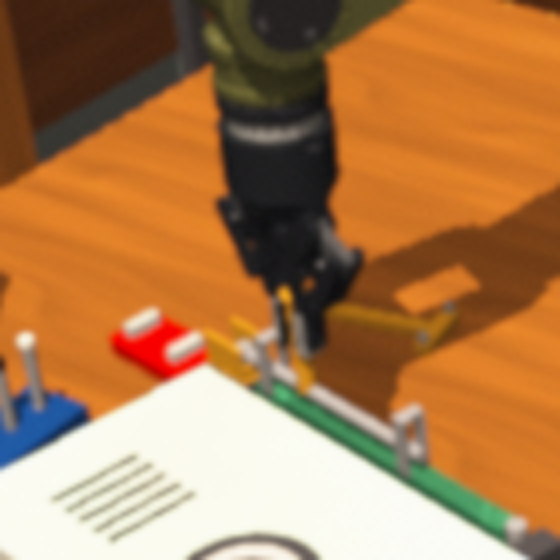

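The gap is 14.1 mm, so the round is gripped. Now I lift 13 mm straight up.

```bash
python3 -m inch '[{"claw":1,"dx":0,"dy":0,"dz":0,"rx":0,"ry":0,"rz":0},{"claw":1,"dx":0,"dy":0,"dz":0.003,"rx":0,"ry":0,"rz":0},{"claw":1,"dx":0,"dy":0,"dz":0.006,"rx":0,"ry":0,"rz":0},{"claw":1,"dx":0,"dy":0,"dz":0.009,"rx":0,"ry":0,"rz":0},{"claw":1,"dx":0,"dy":0,"dz":0.011,"rx":0,"ry":0,"rz":0},{"claw":1,"dx":0,"dy":0,"dz":0.013,"rx":0,"ry":0,"rz":0},{"claw":1,"dx":0,"dy":0,"dz":0.013,"rx":0,"ry":0,"rz":0},{"claw":1,"dx":0,"dy":0,"dz":0.013,"rx":0,"ry":0,"rz":0}]' 60
python3 - <<'E'
from h import *
save("wrist","w10.png"); o=arm.get_obs();print(o["tcp_pos"],o["wrist_force"],o["torque"],o["finger_gap"])
E
```

```text
time: 12.35
tcp_pos: [0.5436, -0.213, 0.1518]
ee_rot: [-0.7, 0.707, -0.06, 0.074]
wrist_force: [-0.6, -0.4, -1.3]
finger_gap: 0.0144
[ 0.5435236  -0.2129751   0.15157717] [-0.7346333   0.49689739 -1.40495719] [ 0.11636981  0.07321051 -0.00892177] 0.013987516832183635
```

View pics/w10.png

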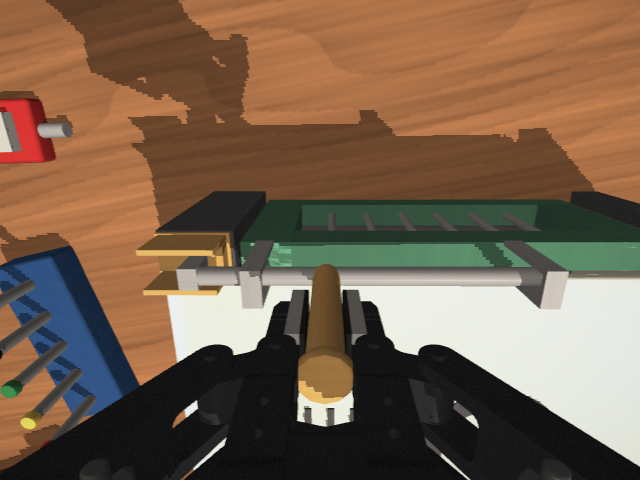

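The rod rose with the gripper and now sits high in the staples, with the nose clear of the lip. Now I draw it along the gate by (0.186, 0.983).

```bash
python3 -m inch '[{"claw":1,"dx":0.001,"dy":0.005,"dz":0,"rx":0,"ry":0,"rz":0},{"claw":1,"dx":0.002,"dy":0.011,"dz":0,"rx":0,"ry":0,"rz":0},{"claw":1,"dx":0.0034,"dy":0.018,"dz":0,"rx":0,"ry":0,"rz":0},{"claw":1,"dx":0.0047,"dy":0.025,"dz":0,"rx":0,"ry":0,"rz":0},{"claw":1,"dx":0.006,"dy":0.032,"dz":0,"rx":0,"ry":0,"rz":0},{"claw":1,"dx":0.0074,"dy":0.039,"dz":0,"rx":0,"ry":0,"rz":0},{"claw":1,"dx":0.008,"dy":0.042,"dz":0,"rx":0,"ry":0,"rz":0},{"claw":1,"dx":0.008,"dy":0.042,"dz":0,"rx":0,"ry":0,"rz":0}]' 60
python3 - <<'E'
from h import *
save("wrist","w11.png"); o=arm.get_obs();print(o["tcp_pos"],o["wrist_force"],o["torque"],o["finger_gap"])
E
```

```text
time: 13.07
tcp_pos: [0.5517, -0.1698, 0.1515]
ee_rot: [-0.701, 0.707, -0.06, 0.073]
wrist_force: [-0.1, -0.0, -1.7]
finger_gap: 0.0137
[ 0.55165082 -0.17006909  0.15154272] [-0.40045688  0.92266765 -1.0058141 ] [0.30014118 0.06671775 0.04373002] 0.014127726569439149
```

View pics/w11.png

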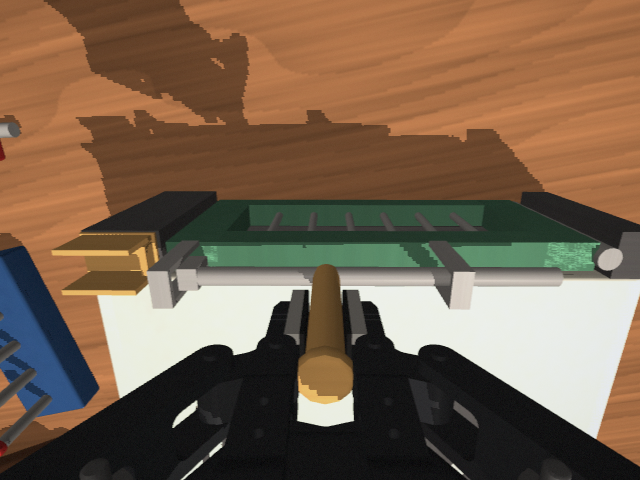

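Run:
```python
import numpy as np
p=np.array([.5517,-.1700]);u=np.array([.186,.983]);H=p+.166*u;print(H)
for a in np.arange(.03,.45,.03):
    c,s=np.cos(-a),np.sin(-a); d=-.166*u; q=H+np.array([c*d[0]-s*d[1],s*d[0]+c*d[1]]); print(a.round(2),(q-p).round(4))
```

```text
[ 0.582576 -0.006822]
0.03 [-0.0049  0.001 ]
0.06 [-0.0097  0.0021]
0.09 [-0.0145  0.0034]
0.12 [-0.0193  0.0049]
0.15 [-0.024   0.0064]
0.18 [-0.0287  0.0082]
0.21 [-0.0333  0.01  ]
0.24 [-0.0379  0.012 ]
0.27 [-0.0424  0.0141]
0.3 [-0.0468  0.0164]
0.33 [-0.0512  0.0188]
0.36 [-0.0555  0.0213]
0.39 [-0.0597  0.024 ]
0.42 [-0.0639  0.0268]
0.45 [-0.0679  0.0297]
```

```bash
python3 -m inch '[{"claw":1,"dx":-0.0049,"dy":0.001,"dz":0,"rx":0,"ry":0,"rz":-0.03},{"claw":1,"dx":-0.0097,"dy":0.0021,"dz":0,"rx":0,"ry":0,"rz":-0.06},{"claw":1,"dx":-0.0145,"dy":0.0034,"dz":0,"rx":0,"ry":0,"rz":-0.09},{"claw":1,"dx":-0.0193,"dy":0.0049,"dz":0,"rx":0,"ry":0,"rz":-0.12},{"claw":1,"dx":-0.024,"dy":0.0064,"dz":0,"rx":0,"ry":0,"rz":-0.15},{"claw":1,"dx":-0.0287,"dy":0.0082,"dz":0,"rx":0,"ry":0,"rz":-0.18},{"claw":1,"dx":-0.0333,"dy":0.01,"dz":0,"rx":0,"ry":0,"rz":-0.21},{"claw":1,"dx":-0.0333,"dy":0.01,"dz":0,"rx":0,"ry":0,"rz":-0.21}]' 60
python3 - <<'E'
from h import *
save("wrist","w12.png"); o=arm.get_obs();print(o["tcp_pos"],o["wrist_force"],o["torque"],o["finger_gap"])
E
```

```text
time: 13.78
tcp_pos: [0.5185, -0.16, 0.1518]
ee_rot: [-0.689, 0.697, -0.133, 0.147]
wrist_force: [2.4, -1.2, -2.6]
finger_gap: 0.0137
[ 0.51879528 -0.1601722   0.15187849] [ 2.09046523 -0.30156765 -1.93457401] [ 0.01821485 -0.31069235  0.02660925] 0.014248447563292913
```

View pics/w12.png

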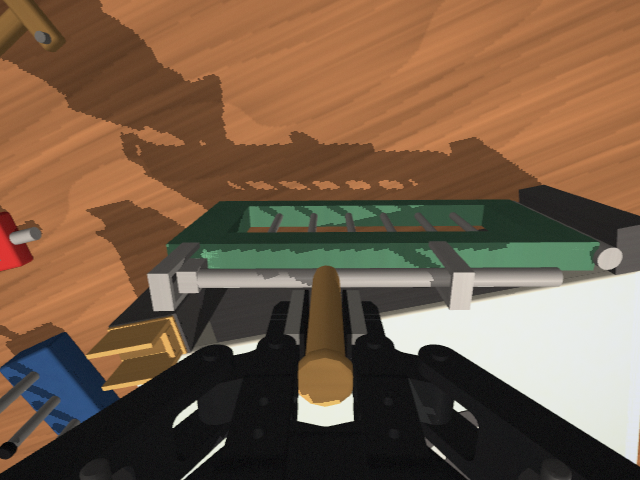

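The gate swings with the gripper. The spring force is about 2.4 N and the bolt is clear of the keeper. I'll continue the arc.

Run:
```python
import numpy as np
H=np.array([.5826,-.0068]);p=np.array([.5187,-.1601]);d=p-H;print(np.linalg.norm(d))
for a in np.arange(.04,.26,.04):
    c,s=np.cos(-a),np.sin(-a); print(a.round(2),(H+np.array([c*d[0]-s*d[1],s*d[0]+c*d[1]])-p).round(4))
```

```text
0.16608461698784746
0.04 [-0.0061  0.0027]
0.08 [-0.012   0.0056]
0.12 [-0.0179  0.0088]
0.16 [-0.0236  0.0121]
0.2 [-0.0292  0.0158]
0.24 [-0.0346  0.0196]
```

```bash
python3 -m inch '[{"claw":1,"dx":-0.0061,"dy":0.0027,"dz":0,"rx":0,"ry":0,"rz":-0.04},{"claw":1,"dx":-0.012,"dy":0.0056,"dz":0,"rx":0,"ry":0,"rz":-0.08},{"claw":1,"dx":-0.0179,"dy":0.0088,"dz":0,"rx":0,"ry":0,"rz":-0.12},{"claw":1,"dx":-0.0236,"dy":0.0121,"dz":0,"rx":0,"ry":0,"rz":-0.16},{"claw":1,"dx":-0.0292,"dy":0.0158,"dz":0,"rx":0,"ry":0,"rz":-0.2},{"claw":1,"dx":-0.0333,"dy":0.0187,"dz":0,"rx":0,"ry":0,"rz":-0.23},{"claw":1,"dx":-0.0333,"dy":0.0187,"dz":0,"rx":0,"ry":0,"rz":-0.23},{"claw":1,"dx":-0.0333,"dy":0.0187,"dz":0,"rx":0,"ry":0,"rz":-0.23}]' 60
python3 -m inch '[{"claw":1,"dx":0,"dy":0,"dz":0,"rx":0,"ry":0,"rz":0},{"claw":1,"dx":0,"dy":0,"dz":0,"rx":0,"ry":0,"rz":0},{"claw":1,"dx":0,"dy":0,"dz":0,"rx":0,"ry":0,"rz":0},{"claw":1,"dx":0,"dy":0,"dz":0,"rx":0,"ry":0,"rz":0},{"claw":1,"dx":0,"dy":0,"dz":0,"rx":0,"ry":0,"rz":0},{"claw":1,"dx":0,"dy":0,"dz":0,"rx":0,"ry":0,"rz":0},{"claw":1,"dx":0,"dy":0,"dz":0,"rx":0,"ry":0,"rz":0},{"claw":1,"dx":0,"dy":0,"dz":0,"rx":0,"ry":0,"rz":0}]' 60
python3 - <<'E'
from h import *
save("wrist","w13.png"); o=arm.get_obs();print(o["tcp_pos"],o["wrist_force"],o["torque"],o["finger_gap"],abs(o["joint_velocities"]).max())
d=np.array([.5826,-.0068])-o["tcp_pos"][:2]; print("gate",np.radians(79.3)-np.arctan2(d[1],d[0]),np.linalg.norm(d))
save("scene","s13.png");save("side","d13.png")
E
```

```text
time: 14.5
tcp_pos: [0.4861, -0.1419, 0.1522]
ee_rot: [-0.668, 0.677, -0.211, 0.225]
wrist_force: [2.9, -1.1, -1.0]
finger_gap: 0.0139
time: 15.17
tcp_pos: [0.4861, -0.1419, 0.1523]
ee_rot: [-0.668, 0.677, -0.211, 0.225]
wrist_force: [2.8, -1.9, -0.6]
finger_gap: 0.0141
[ 0.48608682 -0.14195599  0.15228913] [ 1.86628435 -1.36018761 -2.09544295] [-0.22919632 -0.26136142  0.07403545] 0.014295772880050853 0.00226498525185235
gate 0.43336790191781993 0.16607809937537216
```

View pics/w13.png

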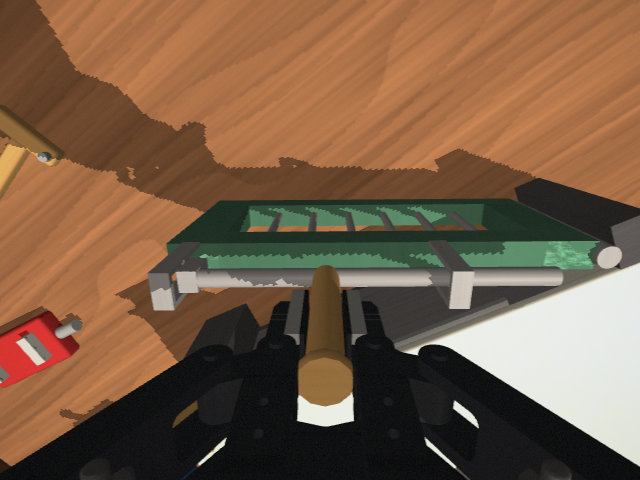

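View pics/s13.png

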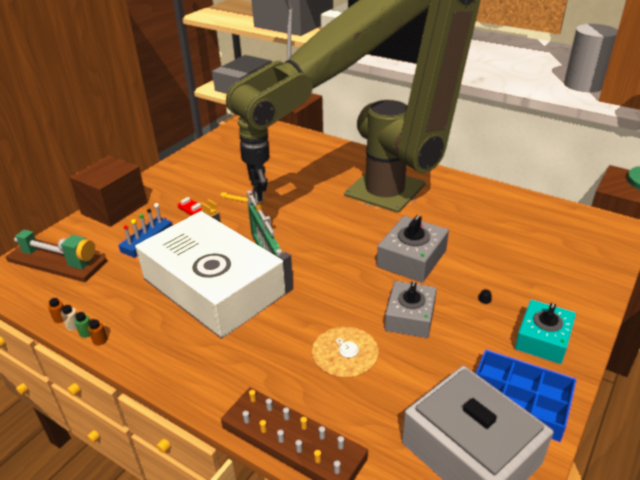

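View pics/d13.png

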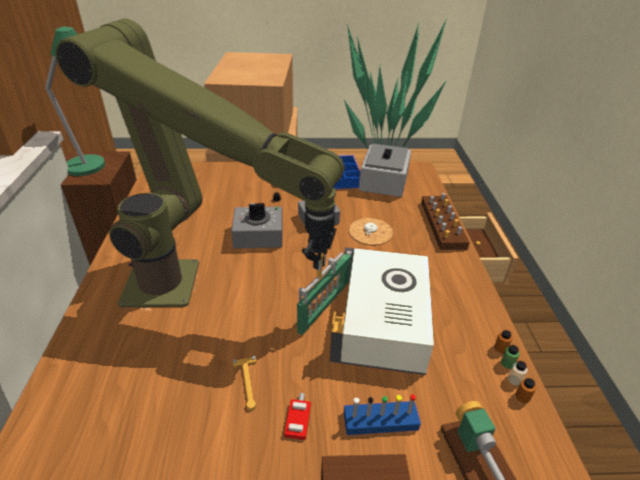

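The pictures show the gate about 25° open, with the bolt drawn and still gripped. The bystanders lie at the same pixels as at the start: watch (371,229), wrench (245,380), red holder (299,420), rack (381,415) and loupe (277,197) in the side view. I'll hand the job in.

```bash
python3 -c "
from cell import close_job; print(close_job())"
```

```text
the job is handed in; nothing more can be done
None
```

I did the whole job and handed it in at about 15.3 s of the 42 s allowed; handing in reports no verdict.

- **Fan knob:** I turned the knob on the small grey box anticlockwise until the wrist moment rose to about 1.2 N m. The wrist picture then showed its pointer on the red off mark.
- **Bolt:** I gripped the round of the handle, lifted the bolt 13 mm and drew it 43–44 mm. The wrist force readings, taken only at the end of each move, stayed within a few newtons. I could not read the force between bolt and keeper directly.
- **Gate:** It is held at about 0.43 rad (25°), worked out from the handle's position around the hinge. The arm was still, the gap was 14 mm on the 14 mm handle, and the wrist felt the spring at 2–3 N.
- **Bystanders:** In the side picture all five appeared where they were at the start, judged by eye.

Three things went wrong or disagreed on the way:
- **Refused calls:** My first two move calls were refused because the rows lacked some keys; nothing moved.
- **Fingertip position:** The reported TCP lay about 28 mm beyond the fingertips seen in the pictures. My first grasp closed on nothing just above the knob, and I corrected for the offset after that.
- **First grip on the handle:** It read 17.4 mm instead of 14, probably because the pads bore on the cap. I regripped 10 mm lower.

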